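Snap the lifting hook onto the sample can and hang it to drain

ROBOT

A 7-joint arm with a two-finger parallel gripper is mounted at the origin on the work surface. World frame = base frame: x ahead of the robot, y to its left, z up, the work surface at z = 0. Lengths are in m, angles in degrees, forces in N, time in s.
With the tool pointing down it reaches from about 0.425 to 0.875 m from the base axis. Payload 4.7 kg.
Tool frame: the origin (TCP) lies between the finger pads; the fingertips stand env.finger_overhang ahead of it and the grasp point (between the pads) lies 5 mm behind it (env.finger_overhang is the distance from the TCP to the fingertips, in m); z points along the fingers, y is the line along which they close (so a half turn about z gives the same grasp; the last joint's range is limited). The gripper opens to 87 mm and grips with 3 to 60 N. Pads are 19 mm wide; open, the fingers measure 117 mm over their backs; the gripper's body (75 mm by 190 mm) begins 51 mm behind the grasp point.
Start: joints at [-62.962, 18.392, -4.016, 83.108, 1.295, 78.541, -3.26], TCP at [0.287, 0.583, 0.237] pointing down, gripper open.
Joint ranges: [-163.93, 163.93], [-17.29, 119.83], [-79.2, 71.16], [3.27, 140.29], [-89.18, 269.18], [5.43, 117.66], [-154.24, 154.24]. Speed limits (degrees/s): [147.25, 147.25, 180, 180, 180, 180, 180].

INTERFACE

Orientations are given as [roll, pitch, yaw] about the fixed x, y, z axes, in that order (R = Rz(yaw) Ry(pitch) Rx(roll)).
In Python, from cell import telemetry, eyes, env, models gives the robot as it stands. The module is installed in compiled form; this text tells all that it offers.
- The arm moves only by the tool drive_tool, never from a script. Its arguments are lists of equal length, an entry for each row: "angular": the turn, a rotation vector about the tool's x, y, z in rad, a list of three; "delta_pos": the shift along the tool's x, y, z in cm, a list of three; "gripper": the finger opening in cm, from 0 to 8.7. A call has 1 to 20 rows; each row shifts and turns the commanded pose from where the row before left it, along the tool's axes as they then stand; what a row does not reach is not made up. A row lasts 1/10 s, in which the tool goes at most 50 mm and 8.59 degrees, less where a joint would pass 70% of its speed; a pose out of reach is approached as far as the arm can. A call with a gripper value outside its range is refused whole. The fingers move at their own pace and stop on an object; "squeeze" is the grip in N (left out, the last holds). Time passes only in rows, so rows that do not move let the fingers close. It gives the time, the measured TCP pose, the force, the opening and the grip force at its end, in the units of the state.
- telemetry.get_obs(): the state, without advancing time (a new reading comes with each control period).
- eyes.read_camera(name): name is "side" or "top"; returns a dict with "pixels" (384x512x3 uint8, red, green, blue), "mtx" (3x3 intrinsics, pixels), "origin" and "orientation" of the camera in the world. Camera axes: x right, y down, z forward; pixel columns grow to the right and rows downward; lengths in m; the calibration is good to about 2 mm. A picture is of the moment at which its call begins. There is no depth.
- env.sign_off(): hands the job in; it is judged then, once.
Trained networks look in a picture, given as the dict that the camera call returned (one of the last four; its "shot" number tells which), for a name from the list of things; names that differ only in an ending like _2 or _b are one class to them, and where a whole thing is asked for, a point or a joint stands for the part that bears it (a point fixed in the world has none). Each returns a list of dicts, best first, with "p" (0 to 1); they miss things now and then, are a little off and sometimes report something else, mostly with a low value. They report only what shows in the picture. A call takes as long as a camera call. They do not tell look-alikes from the thing itself.
- models.search_frame(picture, target): "centre" ([column, row] in pixels, amid what is visible of it).
- models.cut_out(picture, target): "pixels" (384x512 bool, what is visible of it) and "centre" ([column, row] in pixels, amid what is visible of it).
The state is a dict: "time_s": time; "qpos": joint angles; "joint_velocities": joint speeds; "effort": joint torques, N m; "tool_pos": TCP position; "tool_rot": TCP orientation; "force": force on the tool from outside, world axes, zero at the start; "wrist_torque": the same for the moment, N m; "grip_width": finger opening in m; "grasp_force": force on a finger pad.
Only numpy, scipy, OpenCV 4.12 (cv2) and the standard library are available. Lean on these libraries where they do the work, as an engineer would, in place of code of your own. Each camera call takes 0.05 s, during which the arm holds its last target. There are 200 camera calls.

TASK

Take the lifting hook off the drain stand and snap it onto the ring of the sample can, so that the ring pushes in the sprung gate and the gate shuts behind it. Lift the can out of the cooling block on the hook and hang the hook by its cross-bar back in both notches of the stand, with the can hanging quietly below it, no longer swinging much. Do not tip the can over, and leave the plain cans and everything else on the table where they are.

Things in the scene. Friction and masses are not known exactly. Their poses are not given: they have to be found in the camera images.
- lifter: lifting hook, a hand tool hanging upright in the stand, 170 mm tall, 0.19 kg. Origin at the centre of its level steel cross-bar (10 mm thick, 90 mm long, along the tool's y); z up. Above the bar a black grip block; below it a 10 mm round shank to z = -38 mm, then the snap hook, all in the tool's x-z plane, mouth facing the tool's +x
- lifter_grip (a point): middle of the black grip block (22 mm along x, 32 mm along y, 46 mm tall, top 56 mm above the cross-bar's centre); this point is 36 mm above the cross-bar's centre. Grasp it firmly from above, fingers closing along the tool's x. Axes as the lifter's
- hook_bowl (a point): where the middle of an 8 mm bar lies when hanging in the hook: 97 mm below the cross-bar's centre. The hook's outer underside is 14 mm below this point, its back bulges to x = -29 mm. Axes as the lifter's
- nose_tip (a point): tip of the hook's upturned 8 mm thick nose: x = +23 mm, z = -74 mm from the cross-bar's centre. The mouth lies between this tip and the gate's hinge, 32 mm higher. Axes as the lifter's
- gate (a joint): sprung gate closing the hook's mouth: 6 mm bar hinged at tool x = +7, z = -42 mm, its end resting just inside the nose at x = +14, z = -84 mm. Rad: 0 shut, 0.65 fully pressed in (to tool -x). 1 to 2 N opens it, it springs shut by itself. A ring bar pushed in over the nose tip until behind the nose, then let down into the bowl below the gate's end, lets it snap shut above
- can: sample can with a lifting ring: steel, 60 mm in diameter, 65 mm high, 0.3 to 0.6 kg, rigid upright ring on its lid. Origin at the centre of its underside, z up. The ring lies in the can's y-z plane (its hole looks along the can's x, both ways alike). The can stands in a well with about 2 mm play and leans a few degrees when its ring is pushed
- ring_top (a point): middle of the bar at the top of the ring, 133 mm above the can's underside. Ring: round bar 8 mm thick, 76 mm outside, 58 mm hole, hole's lowest point 61 mm below this one. Axes as the can's
- block: aluminium cooling block fixed on the table, 90 mm by 270 mm, 45 mm high, with three round wells 35 mm deep in a row along its y, 85 mm apart; any of them may hold the can with the ring. Origin at the centre of its underside
- stand: fixed steel drain stand. Origin on the table straight below the notches; x points to its two 12 mm round posts (x = +118, y = -28 and +28 mm); its open side, -x, faces the robot. Two level prongs, 8 mm wide, run from the posts to x = -20 mm, undersides 248 mm, tops 260 mm above the table. Base plate 10 mm thick, x = -60 to +140 mm, 120 mm wide, with a white dish
- stand_notch (a point): centre of the cross-bar when it rests in the V notches of both prongs, midway between them, 265 mm above the table. The notch lips rise 8 mm above this point; nothing on the stand is higher. The bar lies along the stand's y, either way round. Axes as the stand's
- plain_can_a: a steel can 60 mm in diameter and 65 mm high like the one with the ring, but with only a 4 mm high stud on its flat lid; stands in a well; leave in place; origin at the centre of its underside
- plain_can_b: a second such plain can in another well; leave in place; origin at the centre of its underside
- beaker: glass beaker, 90 mm wide, 110 mm high, behind the work; leave alone; origin at the centre of its underside
- dropper: amber glass bottle, 36 mm wide, 70 mm high, standing just beside the stand's base on its -y side; leave alone; origin at the centre of its underside
- screwdriver: screwdriver lying along the robot's side of the block; leave alone; origin midway on its underside
- former: white ceramic bobbin standing upright, 40 mm wide, 102 mm high; leave alone; origin at the centre of its underside
- sieves: stack of four steel test sieves, 146 mm wide, 176 mm high, to the left; leave alone; origin at the centre of its underside
- jar_lid: white jar lid lying on the table, 70 mm wide, 14 mm high; leave alone; origin at the centre of its underside
Not all that is in view belongs to the job. What is shaped like the can but yellow is not meant.

How it is judged (in metres and radians):
On the way, in this order (a step that is already met when the one before it is completed fails the run):
1. the gate is pressed inward by the ring (value of joint gate above 0.15 rad and contact force between lifter and can above 0.1 N and distance between ring_top and hook_bowl below 0.06 m).
2. the ring is inside the hook and the gate has snapped shut (x of ring_top in the frame of hook_bowl between -0.015 and 0.015 m and y of ring_top in the frame of hook_bowl between -0.015 and 0.015 m and z of ring_top in the frame of hook_bowl between -0.008 and 0.016 m and value of joint gate below 0.1 rad), for 0.2 s.
At the end, for the whole second after the job is handed in: Ring top in the hook bowl (15 mm sideways, -8 to +16 mm in height), gate shut (< 0.10 rad); cross-bar in both notches (7 mm in x, 14 mm in y, 6 mm in z of the stand); can > 20 mm above the table, tilted < 0.25 rad and quiet (can < 0.15, hook < 0.04 m/s) (all of step 2 and x of lifter in the frame of stand_notch between -0.007 and 0.007 m and y of lifter in the frame of stand_notch between -0.014 and 0.014 m and z of lifter in the frame of stand_notch between -0.006 and 0.006 m and angle between can's own z axis and vertical below 0.25 rad and height (world z) of can above 0.02 m and linear speed of can below 0.15 m/s and linear speed of lifter below 0.04 m/s); the robot touches nothing.
It fails at once if a plain can or another bystander is moved by more than 30 mm (distance of any of plain_can_a, plain_can_b, beaker, dropper, screwdriver, former, sieves, jar_lid from where it was at the start of the episode above 0.03 m).
It fails at once if the can is tipped by more than 0.9 rad (angle between can's own z axis and vertical above 0.9 rad).
It also fails if it takes over 72 s, if anything falls off the work surface, if the arm or the gripper's body presses on something with over 40 N, if the wrist force passes 120 N, or if a joint passes its speed limit or range.

## Working session

There is one attempt and no reset: what is moved stays moved. The work goes in short steps, Python scripts to look and compute and a tool call to move; the robot and the scene stay as the last step left them, time stands still between calls to the robot, and variables do not carry over. Pictures are saved under pics/ and viewed, at most 13 in all, crops included, and the job is handed in when it is done.

Besides the shell and the picture viewer there is one more tool, called after ">>>" as a command line: name --argument value ..., lists and objects as JSON in quotes. drive_tool: Moves the arm, as the interface text tells. Its arguments: {"type":"object","properties":{"angular":{"type":"array","items":{"type":"array","items":{"type":"number"}}},"delta_pos":{"type":"array","items":{"type":"array","items":{"type":"number"}}},"gripper":{"type":"array","items":{"type":"number"}},"squeeze":{"type":"number"}},"required":["angular","delta_pos","gripper"]}

```bash
mkdir -p pics; cat > h.py <<'E'
import numpy as np, cv2
from scipy.spatial.transform import Rotation as R
from cell import telemetry, eyes, env, models
def Rm(o):
    o=np.array(o,float)
    if o.shape==(3,3): return o
    if o.size==4: return R.from_quat(o).as_matrix()
    return R.from_euler('xyz',o,degrees=True).as_matrix()
def ray(p,c):
    d=Rm(p['orientation'])@np.linalg.inv(np.array(p['mtx']))@np.array([c[0],c[1],1.]); return np.array(p['origin'],float),d/np.linalg.norm(d)
def tri(p1,c1,p2,c2):
    a,u=ray(p1,c1);b,v=ray(p2,c2)
    s=np.linalg.lstsq(np.c_[u,-v],b-a,rcond=None)[0]
    x,y=a+s[0]*u,b+s[1]*v; return (x+y)/2,np.linalg.norm(x-y)
def atz(p,c,z):
    a,u=ray(p,c); return a+u*(z-a[2])/u[2]
def proj(p,X):
    q=np.array(p['mtx'])@Rm(p['orientation']).T@(np.array(X,float)-np.array(p['origin'])); return q[:2]/q[2]
def save(p,n,crop=None,f=1):
    im=p['pixels'][:,:,::-1]
    if crop: im=im[crop[1]:crop[3],crop[0]:crop[2]]
    cv2.imwrite('pics/'+n,cv2.resize(im,None,fx=f,fy=f,interpolation=cv2.INTER_CUBIC))
E
cat > a.py <<'E'
from h import *
o=telemetry.get_obs(); print(o['tool_pos'],o['tool_rot'],env.finger_overhang,o['time_s'])
S=eyes.read_camera('side');T=eyes.read_camera('top')
print(S['origin'],S['orientation'],T['origin'],T['orientation'],T['mtx'])
for n in ['lifter','lifter_grip','hook_bowl','nose_tip','can','ring_top','block','stand','stand_notch','plain_can_a','dropper']:
    for k,p in (('S',S),('T',T)):
        print(n,k,[(np.round(d['centre']).tolist(),round(d['p'],2)) for d in models.search_frame(p,n)[:4]])
im=np.vstack([S['pixels'],T['pixels']])
save(S,'s0.png',f=1.5);save(T,'t0.png',f=1.5)
E
python3 a.py
```

```text
[0.28708444 0.58256591 0.23542632] [-1.79887818e+02  7.52721967e-03  1.53774197e+02] 0.014 0.0
[-0.06237159 -0.67893723  0.77002595] [-121.62081691   -1.40040643  -42.43868604] [0.35373168 0.00858748 1.28991567] [-168.70655795   -0.4522154   -88.79191565] [[362.70287415   0.         256.65036346]
 [  0.         362.70287415 190.10036416]
 [  0.           0.           1.        ]]
lifter S [([324.0, 204.0], 0.68), ([320.0, 350.0], 0.56)]
lifter T [([341.0, 186.0], 0.8)]
lifter_grip S [([326.0, 206.0], 0.76)]
lifter_grip T [([344.0, 184.0], 0.83)]
hook_bowl S [([321.0, 202.0], 0.94)]
hook_bowl T [([341.0, 187.0], 0.58), ([196.0, 216.0], 0.35)]
nose_tip S [([325.0, 204.0], 0.88)]
nose_tip T [([343.0, 183.0], 0.66)]
can S [([259.0, 200.0], 0.69), ([221.0, 208.0], 0.59)]
can T [([225.0, 165.0], 0.88), ([220.0, 205.0], 0.59)]
ring_top S [([218.0, 207.0], 0.9), ([254.0, 199.0], 0.74), ([223.0, 228.0], 0.4)]
ring_top T [([227.0, 164.0], 0.82)]
block S [([224.0, 225.0], 0.74), ([354.0, 284.0], 0.51)]
block T [([225.0, 211.0], 0.74)]
stand S [([328.0, 268.0], 0.82)]
stand T [([326.0, 183.0], 0.78)]
stand_notch S [([329.0, 269.0], 0.85)]
stand_notch T [([330.0, 180.0], 0.58)]
plain_can_a S [([325.0, 204.0], 0.73), ([239.0, 220.0], 0.7), ([202.0, 201.0], 0.62)]
plain_can_a T [([243.0, 203.0], 0.75), ([230.0, 230.0], 0.55), ([192.0, 216.0], 0.53), ([224.0, 214.0], 0.34)]
dropper S [([353.0, 284.0], 0.75)]
dropper T [([352.0, 191.0], 0.4)]
```

View pics/s0.png

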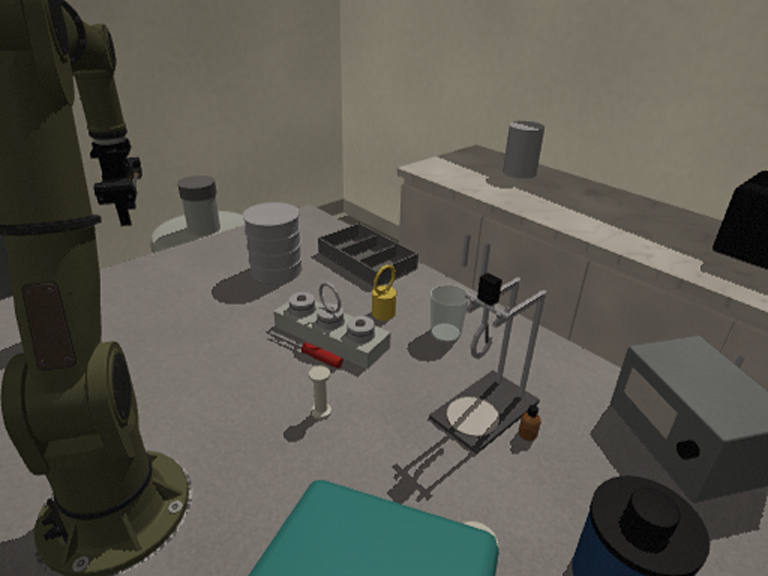

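View pics/t0.png

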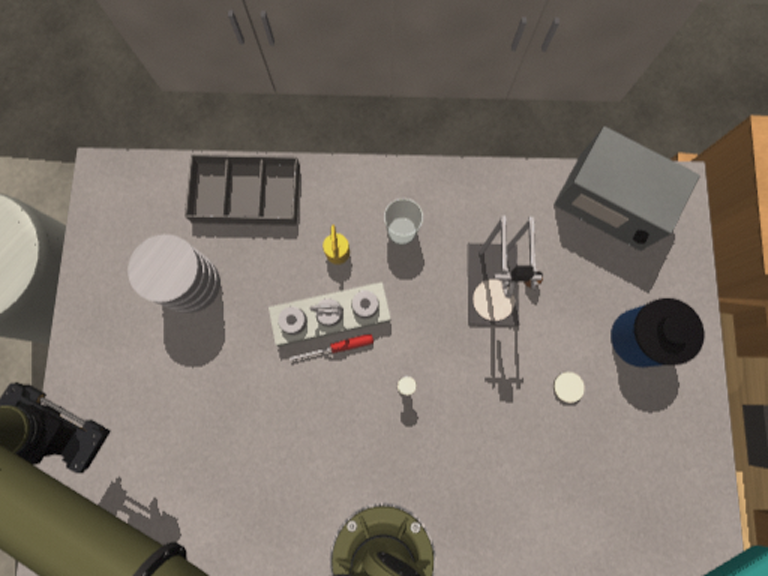

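The side view shows the steel ring on the middle-well can at about (219,199) px, with the yellow decoy at (257,195). The hook hangs in the stand with its grip at about (326,193). In the top view the ring is at about (217,206) and the grip at about (348,182). I'll zoom in next.

```bash
cat > b.py <<'E'
from h import *
S=eyes.read_camera('side');T=eyes.read_camera('top')
def c(p,b): return cv2.resize(p['pixels'][b[1]:b[3],b[0]:b[2],::-1],(400,300),interpolation=cv2.INTER_CUBIC)
# boxes 80x60 (5x)
im=np.vstack([np.hstack([c(S,(180,175,260,235)),c(S,(290,175,370,235))]),np.hstack([c(T,(175,180,255,240)),c(T,(310,140,390,200))])])
cv2.imwrite('pics/z1.png',im)
M={}
for n in ['lifter','can','lifter_grip']:
    for k,p in (('S',S),('T',T)):
        for d in models.cut_out(p,n)[:3]:
            ys,xs=np.nonzero(d['pixels']); print(n,k,round(d['p'],2),np.round(d['centre'],1),xs.min(),xs.max(),ys.min(),ys.max(),len(xs))
# coarse estimates
print('grip',tri(S,(326,193),T,(347,182)),'ring',tri(S,(219,190),T,(217,204)))
for nm,px in (('blockTL',(180,203)),('blockTR',(256,190)),('blockBR',(260,212)),('blockBL',(184,228))): print(nm,atz(T,px,0.045))
E
python3 b.py
```

```text
lifter S 0.65 [325.1 206.3] 310 339 183 238 725
lifter T 0.73 [341.  183.8] 329 359 177 198 275
lifter T 0.41 [264.8 145.7] 256 281 134 162 592
can S 0.87 [256.9 199.3] 248 263 178 213 376
can S 0.8 [216.9 208. ] 211 228 189 219 298
can S 0.56 [238.  219.8] 231 249 211 228 284
can T 0.74 [225.6 163.8] 215 233 151 176 332
can T 0.63 [378.  259.5] 368 388 248 268 345
lifter_grip S 0.95 [324.3 202.2] 311 340 183 238 576
lifter_grip T 0.7 [343.4 185.8] 330 360 177 198 214
grip (array([ 0.58104227, -0.24831152,  0.29756036]), np.float64(0.00018010003942877612)) ring (array([0.53347557, 0.13049043, 0.14533944]), np.float64(0.002118962996351444))
blockTL [0.55084437 0.26893472 0.045     ]
blockTR [0.60280843 0.00628907 0.045     ]
blockBR [ 0.52554028 -0.00920599  0.045     ]
blockBL [0.46459371 0.24986126 0.045     ]
```

View pics/z1.png

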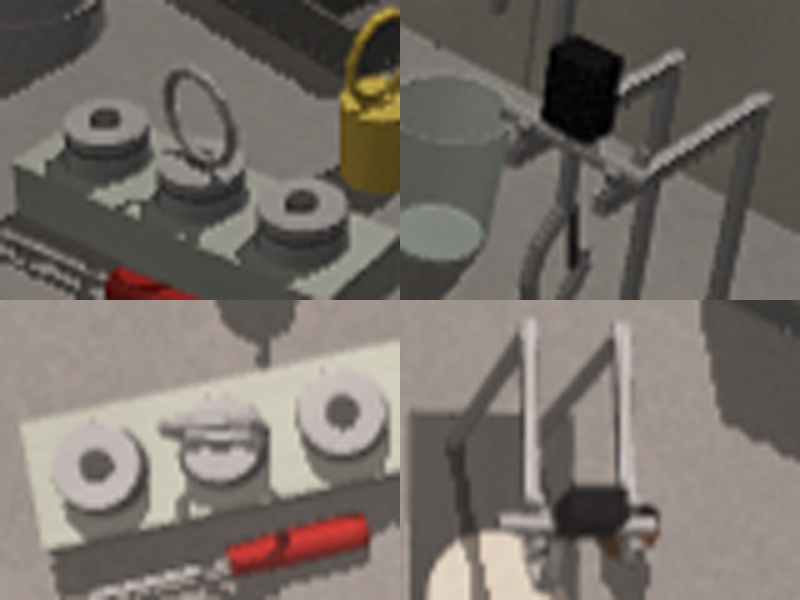

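The can's ring stands in the middle well. The hook hangs with its gate and nose (583,265 in the zoom) towards the posts, so the mouth faces about world +x. Next I'll fit the ring's yaw and the cross-bar's pose from points in both views.

```bash
cat > c.py <<'E'
from h import *
from scipy.optimize import least_squares
S=eyes.read_camera('side');T=eyes.read_camera('top')
zs=lambda P,b:np.array(P,float)/5+np.array(b)
ringS=zs([(183,73),(168,100),(175,125),(190,148),(208,163),(233,140),(228,110),(210,83)],(180,175))
th=np.linspace(0,2*np.pi,120)
def ring(x,y,z,w):
    return np.array([[x-34e-3*np.cos(t)*np.sin(w),y+34e-3*np.cos(t)*np.cos(w),z-.034+34e-3*np.sin(t)] for t in th])
def res(q):
    P=np.array([proj(S,X) for X in ring(*q)])
    r=[np.linalg.norm(P-a,axis=1).min() for a in ringS]
    return r+[(q[2]-.143)*300]
best=min((least_squares(res,[.53,.13,.143,w]) for w in (-.6,-.2,.2,.6)),key=lambda r:r.cost)
print('ring',best.x,np.degrees(best.x[3]),best.cost)
L=tri(S,(310.6,197.4),T,(330.2,184));Rr=tri(S,(340,211),T,(361.6,184.6));print('bar',L,Rr,np.linalg.norm(L[0]-Rr[0]))
for px in [(335.4,145),(354,145),(339.6,192),(357,192)]: print('prong',atz(T,px,.26))
for px in [(330.2,184),(361.6,184.6)]: print('barT',atz(T,px,.265))
# overlay
A=S['pixels'][:,:,::-1].copy();B=T['pixels'][:,:,::-1].copy()
def c(p,im,b,pts):
    o=cv2.resize(im[b[1]:b[3],b[0]:b[2]],(400,300),interpolation=cv2.INTER_CUBIC)
    for X,col in pts:
        u=(proj(p,X)-np.array(b[:2])+.5)*5; cv2.circle(o,tuple(int(v) for v in u),2,col,-1)
    return o
rp=[(X,(0,0,255)) for X in ring(*best.x)]
m=(atz(T,(330.2,184),.265)+atz(T,(361.6,184.6),.265))/2
tp=[]
for s,col in ((1,(0,255,0)),(-1,(0,0,255))):
    for q in [(23*s,0,-74),(0,0,-111),(-29*s,0,-90),(0,45,0),(0,-45,0),(11,16,56),(11,-16,56),(-11,16,56),(-11,-16,56)]: tp.append((m+np.array(q)/1e3,col))
cv2.imwrite('pics/z2.png',np.vstack([np.hstack([c(S,A,(180,175,260,235),rp),c(S,A,(290,180,370,240),tp)]),np.hstack([c(T,B,(175,180,255,240),rp),c(T,B,(310,140,390,200),tp)])]))
E
python3 c.py
```

```text
ring [0.53688533 0.13223273 0.14293181 0.04557066] 2.611006553930068 0.18789740916197042
bar (array([ 0.57996056, -0.20647146,  0.26471793]), np.float64(0.0038355156180187706)) (array([ 0.58025281, -0.2970311 ,  0.26970299]), np.float64(0.0010178685787582903)) 0.09069722200371158
prong [ 0.70162952 -0.22652921  0.26      ]
prong [ 0.70294412 -0.28196935  0.26      ]
prong [ 0.55937322 -0.23565719  0.26      ]
prong [ 0.56051624 -0.28618385  0.26      ]
barT [ 0.58137842 -0.20776509  0.265     ]
barT [ 0.58167601 -0.29883178  0.265     ]
```

View pics/z2.png

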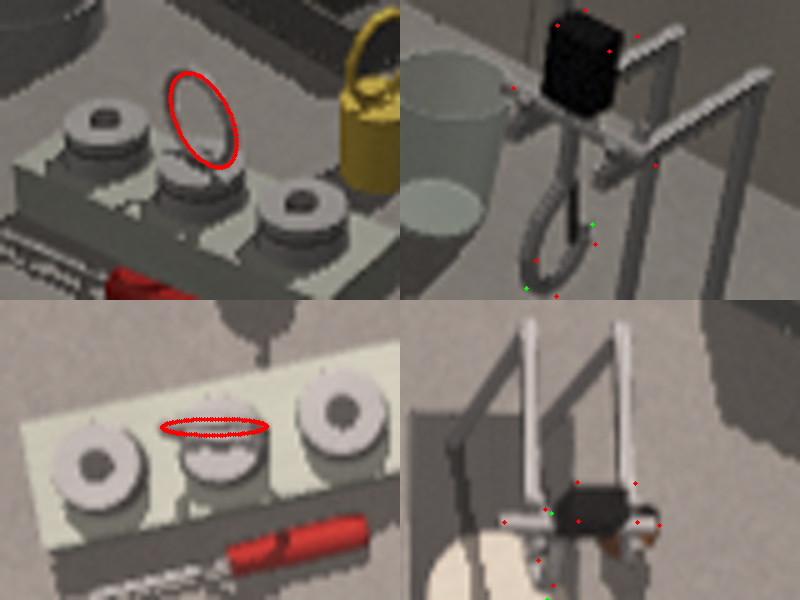

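The overlay shows my cross-bar centre about 7 mm too far towards -y. Its true centre is about (0.579, -0.247). The ring fits well: top at (0.537, 0.132, 0.143), yaw about 3°. Next I'll raise the arm, turn to yaw 90° and go above the lifter.

>>> drive_tool --angular '[[0,0,0.139],[0,0,0.139],[0,0,0.139],[0,0,0.139],[0,0,0.139],[0,0,0.139],[0,0,0.139],[0,0,0.139]]' --delta_pos '[[0,0,-2],[0,0,-2],[0,0,-2],[0,0,-2],[0,0,-2],[0,0,-2],[0,0,-2],[0,0,-2]]' --gripper '[6,6,6,6,6,6,6,6]' --squeeze 40

```text
time_s: 2.5
tool_pos: [0.2872, 0.583, 0.3975]
tool_rot: [180.0, -0.0, 89.7]
force: [0.1, -0.5, 0.8]
grip_width: 0.0599
grasp_force: 0.0
```

>>> drive_tool --angular '[[0,0,0],[0,0,0],[0,0,0],[0,0,0],[0,0,0],[0,0,0],[0,0,0],[0,0,0],[0,0,0],[0,0,0],[0,0,0],[0,0,0],[0,0,0],[0,0,0],[0,0,0],[0,0,0],[0,0,0],[0,0,0],[0,0,0],[0,0,0]]' --delta_pos '[[-4.15,1.465,0],[-4.15,1.465,0],[-4.15,1.465,0],[-4.15,1.465,0],[-4.15,1.465,0],[-4.15,1.465,0],[-4.15,1.465,0],[-4.15,1.465,0],[-4.15,1.465,0],[-4.15,1.465,0],[-4.15,1.465,0],[-4.15,1.465,0],[-4.15,1.465,0],[-4.15,1.465,0],[-4.15,1.465,0],[-4.15,1.465,0],[-4.15,1.465,0],[-4.15,1.465,0],[-4.15,1.465,0],[-4.15,1.465,0]]' --gripper '[6,6,6,6,6,6,6,6,6,6,6,6,6,6,6,6,6,6,6,6]'

```text
time_s: 4.5
tool_pos: [0.5819, -0.2478, 0.3968]
tool_rot: [180.0, -0.0, 90.1]
force: [0.3, 1.2, 0.4]
grip_width: 0.0601
grasp_force: 0.0
```

>>> drive_tool --angular '[[0,0,0],[0,0,0],[0,0,0],[0,0,0],[0,0,0],[0,0,0]]' --delta_pos '[[0,-0.2,2],[0,0,2],[0,0,2],[0,0,2],[0,0,1],[0,0,0]]' --gripper '[6,6,6,6,6,6]'

```text
time_s: 5.1
tool_pos: [0.5787, -0.246, 0.3053]
tool_rot: [-179.9, -0.1, 90.1]
force: [-0.9, -0.5, 0.2]
grip_width: 0.0603
grasp_force: 0.0
```

```bash
python3 - <<'E'
from h import *
S=eyes.read_camera('side');T=eyes.read_camera('top')
c=lambda p,b:cv2.resize(p['pixels'][b[1]:b[3],b[0]:b[2],::-1],(400,300),interpolation=cv2.INTER_CUBIC)
cv2.imwrite('pics/z3.png',np.hstack([c(S,(290,165,370,225)),c(T,(310,150,390,210))]))
print(telemetry.get_obs()['tool_pos'])
E
```

```text
[ 0.57945945 -0.24666284  0.30738262]
```

View pics/z3.png

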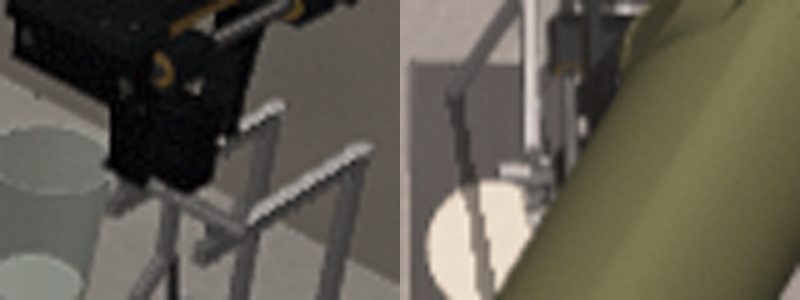

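The fingers straddle the grip block without touching it, and the cross-bar is visible beneath. I'll go down 1 cm and close.

>>> drive_tool --angular '[[0,0,0],[0,0,0],[0,0,0],[0,0,0],[0,0,0],[0,0,0],[0,0,0],[0,0,0]]' --delta_pos '[[0,0,0.5],[0,0,0.5],[0,0,0],[0,0,0],[0,0,0],[0,0,0],[0,0,0],[0,0,0]]' --gripper '[6,6,4,2.6,2.2,1.5,1.5,1.5]' --squeeze 45

```text
time_s: 6.0
tool_pos: [0.5797, -0.2466, 0.2968]
tool_rot: [179.9, 0.0, 90.1]
force: [1.1, -0.3, -0.5]
grip_width: 0.0217
grasp_force: 45.0
```

>>> drive_tool --angular '[[0,0,0],[0,0,0],[0,0,0],[0,0,0],[0,0,0],[0,0,0],[0,0,0]]' --delta_pos '[[0,0,-1],[0,0,-2],[0,0,-2],[0,0,-2],[0,0,-2],[0,0,-2],[0,0,-1]]' --gripper '[1.5,1.5,1.5,1.5,1.5,1.5,1.5]'

```text
time_s: 6.7
tool_pos: [0.5792, -0.247, 0.4187]
tool_rot: [179.9, 0.0, 90.0]
force: [-0.5, -0.4, -2.8]
grip_width: 0.0214
grasp_force: 45.0
```

>>> drive_tool --angular '[[0,0,0],[0,0,0],[0,0,0],[0,0,0],[0,0,0],[0,0,0],[0,0,0],[0,0,0],[0,0,0],[0,0,0],[0,0,0],[0,0,0],[0,0,0],[0,0,-0.022],[0,0,-0.022],[0,0,0],[0,0,0],[0,0,0],[0,0,0],[0,0,0]]' --delta_pos '[[1.5,-0.4,0],[3,-0.8,0],[3,-0.8,0],[3,-0.8,0],[3,-0.8,0],[3,-0.8,0],[3,-0.8,0],[3,-0.8,0],[3,-0.8,0],[3,-0.8,0],[3,-0.8,0],[3,-0.9,0],[3,-0.9,0],[0.1,-0.1,0],[0,0,2.5],[0,0,2.5],[0,0,2.5],[0,0,2.5],[0,0,2],[0,0,0]]' --gripper '[1.5,1.5,1.5,1.5,1.5,1.5,1.5,1.5,1.5,1.5,1.5,1.5,1.5,1.5,1.5,1.5,1.5,1.5,1.5,1.5]'

```text
time_s: 8.7
tool_pos: [0.4741, 0.1279, 0.2937]
tool_rot: [-179.7, 0.2, 92.5]
force: [0.2, 0.1, -2.3]
grip_width: 0.0215
grasp_force: 45.0
```

```bash
cat > d.py <<'E'
import sys
from h import *
S=eyes.read_camera('side');T=eyes.read_camera('top')
o=telemetry.get_obs(); t=np.array(o['tool_pos']);w=np.radians(o['tool_rot'][2]-90)
print(t,o['tool_rot'],o['force'])
yo=float(sys.argv[2]) if len(sys.argv)>2 else 0
b=t+np.array([0,0,-.0318]);X=np.array([np.cos(w),np.sin(w),0]);Y=np.array([-X[1],X[0],0]);b=b+Y*yo
a=lambda x,y,z:b+X*x/1e3+Y*y/1e3+np.array([0,0,z/1e3])
pts=[(a(0,45,0),(0,255,0)),(a(0,-45,0),(0,255,0)),(a(23,0,-74),(0,0,255)),(a(0,0,-111),(0,0,255)),(a(-29,0,-90),(0,0,255)),(a(0,0,-97),(255,0,255))]
rt=np.array([.537,.132,.143]); v=np.radians(2.6)
for k in np.linspace(0,2*np.pi,40): pts.append((rt+[-.034*np.cos(k)*np.sin(v),.034*np.cos(k)*np.cos(v),-.034+.034*np.sin(k)],(0,255,255)))
print('ring in bowl frame mm',[round(float(1e3*(rt-a(0,0,-97))@e),1) for e in (X,Y,np.array([0,0,1]))])
def c(p,bx):
    o=cv2.resize(p['pixels'][bx[1]:bx[3],bx[0]:bx[2],::-1],(400,400),interpolation=cv2.INTER_CUBIC);f=400/(bx[2]-bx[0])
    for Q,col in pts:
        u=(proj(p,Q)-np.array(bx[:2])+.5)*f; cv2.circle(o,tuple(int(q) for q in u),1,col,-1)
    return o
cS=proj(S,rt).astype(int)
cT=proj(T,rt).astype(int)
cv2.imwrite('pics/'+sys.argv[1],np.hstack([c(S,(cS[0]-40,cS[1]-40,cS[0]+40,cS[1]+40)),c(T,(cT[0]-40,cT[1]-40,cT[0]+40,cT[1]+40))]))
E
python3 d.py p1.png
```

```text
[0.47582555 0.12872149 0.29695318] [-1.79987712e+02  1.43275946e-02  9.25451918e+01] [-0.39522261 -0.12694718 -2.02613578]
ring in bowl frame mm [61.3, 0.6, -25.2]
```

View pics/p1.png

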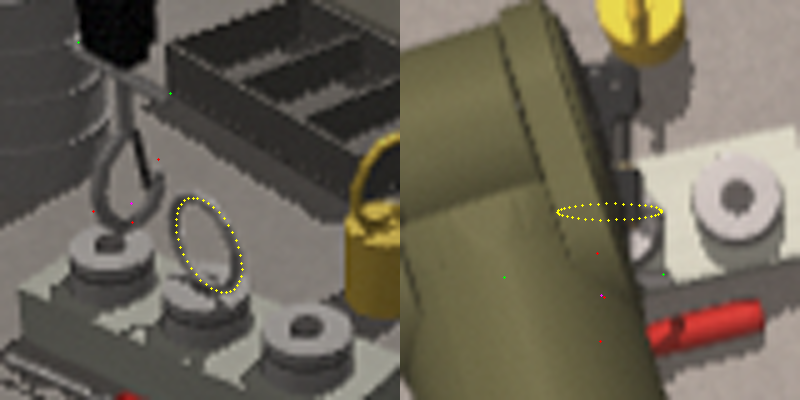

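The hook is clear of the ring on the robot side with its mouth towards it, and the overlay matches to within a few mm. I'll lower it to the entry height and compare masks there.

>>> drive_tool --angular '[[0,0,0],[0,0,0],[0,0,0],[0,0,0],[0,0,0],[0,0,0]]' --delta_pos '[[0,0,1.5],[0,0,1.5],[0,0,1.5],[0,0,1.1],[0,1,0],[0,0,0]]' --gripper '[1.5,1.5,1.5,1.5,1.5,1.5]'

```text
time_s: 9.4
tool_pos: [0.4873, 0.1297, 0.241]
tool_rot: [179.9, 0.0, 92.5]
force: [0.9, -0.2, -1.0]
grip_width: 0.0217
grasp_force: 45.0
```

```bash
sed -i 's/a.lambda/a=lambda/' d.py; cat >> d.py <<'E'
for n in ('lifter','nose_tip','can'):
    for d in models.cut_out(S,n)[:3]:
        ys,xs=np.nonzero(d['pixels']);print(n,round(d['p'],2),np.round(d['centre'],1),'x',xs.min(),xs.max(),'y',ys.min(),ys.max())
        if n=='lifter' and d['p']>.4:
            for y in range(ys.max()-22,ys.max()+1,2): print(y,xs[ys==y].min(),xs[ys==y].max(),end='; ')
            print()
C=[a(14*np.sin(k),0,-97-14*np.cos(k)) for k in np.linspace(-1,1,21)]
P=np.array([proj(S,q) for q in C]);print('pred bottom',P[P[:,1].argmax()],'back',proj(S,a(-29,0,-90)),'nose',proj(S,a(23,0,-74)))
E
python3 d.py p2.png
```

```text
[0.48667351 0.12978019 0.24136768] [ 1.79920700e+02 -4.07614907e-03  9.25544425e+01] [-0.14206814  0.23782383 -2.1360476 ]
ring in bowl frame mm [50.4, -0.0, 30.4]
lifter 0.68 [207.8 184.7] x 199 216 y 162 208
186 207 209; 188 207 209; 190 205 210; 192 204 211; 194 203 211; 196 202 214; 198 201 215; 200 201 215; 202 201 214; 204 202 213; 206 203 211; 208 207 209; 
nose_tip 0.82 [209.2 180.8] x 201 215 y 162 207
can 0.97 [256.1 201.3] x 248 263 y 189 213
can 0.63 [219.6 208. ] x 212 228 y 189 218
can 0.47 [301.4 207.7] x 287 312 y 190 228
pred bottom [207.13148533 207.42869843] back [201.00106642 205.16474942] nose [213.5151687  194.96335223]
```

View pics/p2.png

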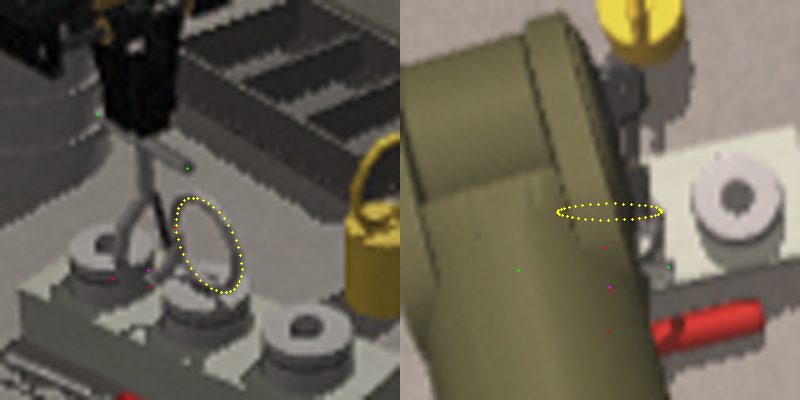

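Prediction and image agree to about 1 px: bottom row 208 in the mask against 207.4 predicted. I'll lower 3 mm more for clearance over the nose and advance onto the ring.

>>> drive_tool --angular '[[0,0,0],[0,0,0],[0,0,0],[0,0,0],[0,0,0],[0,0,0],[0,0,0],[0,0,0],[0,0,0],[0,0,0]]' --delta_pos '[[0,0,0.3],[0,0.8,0],[0,0.8,0],[0,0.7,0],[0,0.5,0],[0,0.5,0],[0,0.5,0],[0,0.5,0],[0,0.4,0],[0,0,0]]' --gripper '[1.5,1.5,1.5,1.5,1.5,1.5,1.5,1.5,1.5,1.5]'

```text
time_s: 10.65
tool_pos: [0.5329, 0.1318, 0.2375]
tool_rot: [-180.0, 0.0, 92.6]
force: [-1.7, -0.2, -1.2]
grip_width: 0.0215
grasp_force: 45.0
```

```bash
python3 d.py p3.png
```

```text
[0.53253254 0.13185607 0.23752279] [-1.79973819e+02 -1.63479248e-03  9.25795665e+01] [-1.05767226 -0.7885737  -0.56752509]
ring in bowl frame mm [4.5, -0.1, 34.3]
lifter 0.73 [223.1 175.5] x 215 227 y 158 203
181 219 220; 183 218 220; 185 218 220; 187 217 220; 189 216 216; Traceback (most recent call last):
  File "d.py", line 25, in <module>
    for y in range(ys.max()-22,ys.max()+1,2): print(y,xs[ys==y].min(),xs[ys==y].max(),end='; ')
                                                      ~~~~~~~~~~~~~^^
    return umr_minimum(a, axis, None, out, keepdims, initial, where)
ValueError: zero-size array to reduction operation minimum which has no identity
```

View pics/p3.png

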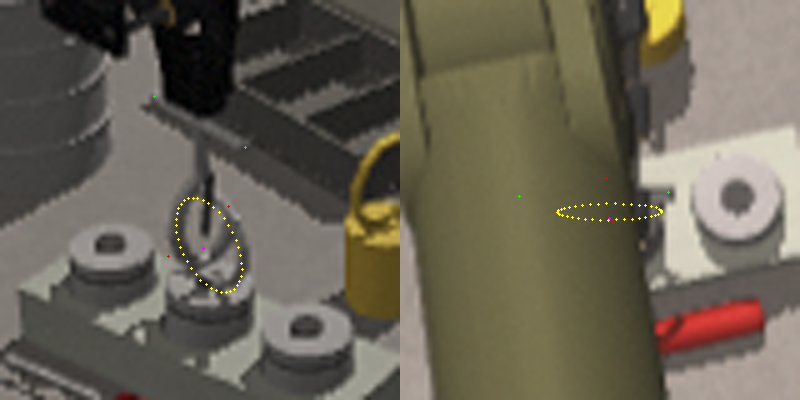

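The nose has passed through the hole, and about 1.5 N of push shows contact with the gate. The can is probably leaning, so I'll push 9 mm further.

>>> drive_tool --angular '[[0,0,0],[0,0,0],[0,0,0],[0,0,0]]' --delta_pos '[[0,0.3,0],[0,0.3,0],[0,0.3,0],[0,0,0]]' --gripper '[1.5,1.5,1.5,1.5]'

```text
time_s: 11.2
tool_pos: [0.542, 0.1322, 0.2376]
tool_rot: [180.0, 0.0, 92.6]
force: [-2.3, 0.2, -1.7]
grip_width: 0.0218
grasp_force: 45.0
```

```bash
python3 - <<'E'
from h import *
for i in range(3):
    S=eyes.read_camera('side');o=telemetry.get_obs();print(o['tool_pos'],o['force'],o['wrist_torque'])
for d in models.cut_out(S,'can')[:3]:
    ys,xs=np.nonzero(d['pixels']);print(round(d['p'],2),np.round(d['centre'],1),xs.min(),xs.max(),ys.min(),ys.max())
save(S,'p4.png',(190,155,250,230),8)
E
```

```text
[0.54190039 0.1322319  0.23757574] [-1.75232684 -0.22559392 -0.19887734] [-0.11413177  0.57686443  0.02120432]
[0.54182709 0.13220918 0.23761566] [-1.90900721 -0.30707507 -0.81653605] [-0.10869595  0.61027241  0.04589966]
[0.54174349 0.13223298 0.23763747] [-2.01579069  0.08420365 -0.72469723] [-0.0761671   0.6983626   0.05003006]
0.83 [258.  199.2] 248 263 177 213
0.67 [219.9 210.5] 213 228 202 218
```

View pics/p4.png

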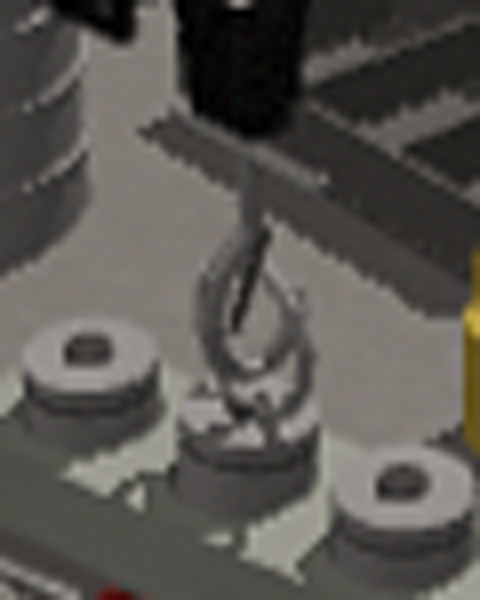

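The gate (black bar, (265,235) to (235,330) in this crop) is clearly pressed in, and the nose is through the ring. I'll raise the hook so the ring drops into the bowl.

>>> drive_tool --angular '[[0,0,0],[0,0,0],[0,0,0],[0,0,0],[0,0,0],[0,0,0],[0,0,0],[0,0,0]]' --delta_pos '[[0,0,-0.5],[0,0,-0.5],[0,0,-0.5],[0,0,-0.5],[0,0,-0.5],[0,0,-0.4],[0,0,0],[0,0,0]]' --gripper '[1.5,1.5,1.5,1.5,1.5,1.5,1.5,1.5]'

```text
time_s: 12.2
tool_pos: [0.5423, 0.1323, 0.2674]
tool_rot: [179.9, -0.0, 92.6]
force: [-0.8, -0.3, 2.3]
grip_width: 0.0219
grasp_force: 45.0
```

```bash
python3 - <<'E'
from h import *
for i in range(4):
    S=eyes.read_camera('side');o=telemetry.get_obs();print(np.round(o['tool_pos'],4),np.round(o['force'],1),np.round(o['wrist_torque'],2))
save(S,'p5.png',(190,150,250,225),8)
E
```

```text
[0.5423 0.1323 0.2673] [-0.1  0.3  2.5] [-0.14  0.08  0.01]
[0.5422 0.1323 0.2672] [-0.8 -0.8  1. ] [-0.12  0.17  0.01]
[0.542  0.1323 0.2669] [-0.6 -0.1 -0.2] [-0.14  0.15 -0.04]
[0.5417 0.1322 0.2665] [-0.4 -0.2 -0.9] [-0.11  0.25  0.01]
```

View pics/p5.png

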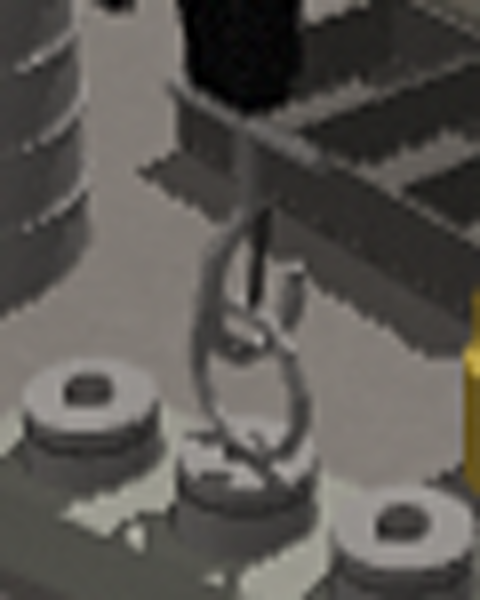

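The ring is in the bowl area, but the gate's end still rests on the bar. I'll back off 5 mm in x and raise a little more.

>>> drive_tool --angular '[[0,0,0],[0,0,0],[0,0,0],[0,0,0],[0,0,0],[0,0,0]]' --delta_pos '[[0,-0.25,0],[0,-0.25,0],[0,0,-0.3],[0,0,-0.2],[0,0,0],[0,0,0]]' --gripper '[1.5,1.5,1.5,1.5,1.5,1.5]'

```text
time_s: 13.0
tool_pos: [0.5368, 0.132, 0.2716]
tool_rot: [180.0, -0.0, 92.6]
force: [-0.1, -0.2, -1.5]
grip_width: 0.0214
grasp_force: 45.0
```

```bash
python3 - <<'E'
from h import *
for i in range(3):
    S=eyes.read_camera('side');o=telemetry.get_obs();print(np.round(o['tool_pos'],4),np.round(o['force'],1),np.round(o['wrist_torque'],2))
# dark gate pixels (small black bar) in the hook area: line fit
g=S['pixels'].sum(2); 
for r in range(172,194): print(r,g[r,212:232].tolist())
E
```

```text
[0.5368 0.132  0.2716] [ 0.1  0.4 -2.3] [-0.04  0.03 -0.01]
[0.5368 0.132  0.2716] [-0.8 -0.5 -2.1] [-0.04  0.07 -0.01]
[0.5368 0.132  0.2716] [ 0.6 -0.5 -1.8] [-0.05  0.06  0.01]
172 [193, 202, 201, 193, 197, 196, 222, 202, 191, 182, 127, 137, 131, 127, 137, 126, 128, 135, 134, 136]
173 [187, 185, 192, 195, 195, 192, 214, 201, 183, 175, 133, 137, 140, 132, 127, 135, 135, 133, 136, 135]
174 [248, 183, 186, 194, 193, 190, 246, 213, 183, 178, 158, 143, 164, 131, 140, 132, 131, 131, 133, 137]
175 [378, 247, 245, 184, 189, 222, 319, 244, 194, 145, 143, 173, 143, 122, 162, 134, 136, 140, 131, 137]
176 [373, 376, 372, 236, 191, 280, 272, 214, 178, 70, 89, 199, 192, 158, 119, 137, 130, 145, 133, 132]
177 [361, 367, 368, 371, 237, 289, 244, 183, 165, 105, 86, 201, 198, 196, 182, 160, 143, 164, 127, 140]
178 [364, 365, 369, 355, 315, 241, 185, 211, 187, 127, 80, 185, 197, 191, 191, 191, 171, 144, 129, 124]
179 [367, 367, 361, 301, 267, 208, 211, 324, 240, 136, 71, 151, 192, 193, 185, 188, 190, 180, 156, 117]
180 [365, 366, 323, 299, 242, 199, 302, 378, 374, 227, 68, 132, 194, 192, 181, 184, 1
[... 677 characters left out ...]
 377, 371, 373, 380, 381, 334, 258, 193, 243, 387, 374, 377, 378, 378]
188 [370, 250, 187, 171, 255, 404, 403, 390, 374, 371, 364, 274, 237, 182, 263, 384, 370, 366, 367, 375]
189 [377, 283, 177, 169, 192, 334, 405, 420, 359, 380, 324, 267, 213, 202, 349, 378, 371, 370, 371, 373]
190 [372, 256, 198, 180, 176, 257, 267, 288, 305, 399, 274, 217, 192, 282, 376, 371, 372, 371, 361, 367]
191 [328, 198, 230, 185, 178, 191, 216, 231, 297, 417, 344, 186, 256, 389, 382, 374, 372, 371, 368, 367]
192 [257, 172, 208, 194, 173, 163, 158, 153, 287, 304, 430, 293, 325, 378, 378, 376, 378, 377, 372, 368]
193 [254, 183, 290, 273, 213, 179, 167, 194, 154, 247, 335, 432, 382, 374, 375, 380, 377, 375, 371, 366]
```

The row values show the gate shut, sloping from (221,176) to the nose at (223.5,185). Now I'll lift the can straight up and out.

>>> drive_tool --angular '[[0,0,0],[0,0,0],[0,0,0],[0,0,0],[0,0,0],[0,0,0],[0,0,0],[0,0,0],[0,0,0],[0,0,0],[0,0,0],[0,0,0],[0,0,0],[0,0,0],[0,0,0]]' --delta_pos '[[0,0,-0.2],[0,0,-0.2],[0,0,-0.2],[0,0,-0.3],[0,0,-0.4],[0,0,-0.5],[0,0,-0.6],[0,0,-0.6],[0,0,-0.6],[0,0,-0.6],[0,0,-0.6],[0,0,-0.6],[0,0,-0.6],[0,0,-0.6],[0,0,-0.4]]' --gripper '[1.5,1.5,1.5,1.5,1.5,1.5,1.5,1.5,1.5,1.5,1.5,1.5,1.5,1.5,1.5]'

```text
time_s: 14.65
tool_pos: [0.5369, 0.1321, 0.3423]
tool_rot: [180.0, -0.0, 92.6]
force: [-0.7, 1.4, -5.6]
grip_width: 0.0218
grasp_force: 45.0
```

>>> drive_tool --angular '[[0,0,0],[0,0,0],[0,0,0],[0,0,0],[0,0,0],[0,0,0],[0,0,0],[0,0,0],[0,0,0]]' --delta_pos '[[0,0,-0.6],[0,0,-0.8],[0,0,-0.8],[0,0,-0.8],[0,0,-0.8],[0,0,-0.8],[0,0,-0.6],[0,0,-0.4],[0,0,0]]' --gripper '[1.5,1.5,1.5,1.5,1.5,1.5,1.5,1.5,1.5]'

```text
time_s: 15.55
tool_pos: [0.5369, 0.132, 0.3982]
tool_rot: [179.9, -0.0, 92.6]
force: [-0.2, -0.7, -6.8]
grip_width: 0.0216
grasp_force: 45.0
```

```bash
cat > e.py <<'E'
from h import *
S=eyes.read_camera('side')
for i in range(10):
    o=telemetry.get_obs();S=eyes.read_camera('side');print(np.round(o['tool_pos'],4),np.round(o['force'],1),np.round(o['wrist_torque'],2),o['grip_width'])
# predicted ring top/can bottom pixel when hanging; can detections
b=np.array(o['tool_pos'])+[0,0,-.0318-.097]
print('pred can mid',proj(S,b+[0,0,-.1]),'ring',proj(S,b))
for d in models.cut_out(S,'can')[:4]:
    ys,xs=np.nonzero(d['pixels']);print(round(d['p'],2),np.round(d['centre'],1),xs.min(),xs.max(),ys.min(),ys.max())
E
python3 e.py
```

```text
[0.5367 0.132  0.3977] [ 0.1  0.1 -6.9] [-0.07  0.08  0.02] 0.021471057408272206
[0.5366 0.132  0.3973] [ 0.4 -0.8 -6.3] [-0.06  0.02 -0.06] 0.021334568879515604
[0.5366 0.132  0.3972] [ 0.4 -0.1 -6.9] [-0.05  0.1  -0.01] 0.022085985507459847
[0.5365 0.132  0.3971] [ 0.2 -1.3 -6.2] [-0.11  0.03 -0.08] 0.02183533236335256
[0.5365 0.132  0.3971] [ 0.6 -0.2 -7.3] [-0.08  0.05  0.04] 0.021306276193872545
[0.5365 0.132  0.3972] [ 0.2 -0.  -5.9] [-0.07  0.05 -0.04] 0.021765635937450043
[0.5366 0.132  0.3972] [ 0.6 -0.3 -6. ] [-0.03 -0.01 -0.07] 0.021425834908408544
[0.5366 0.132  0.3973] [ 0.8 -0.2 -6.2] [-0.1   0.04  0.01] 0.021997819399494703
[0.5366 0.132  0.3974] [-0.   0.2 -6.3] [-0.02  0.02  0.  ] 0.021274200357748064
[0.5367 0.132  0.3975] [ 0.1 -0.7 -5.8] [-0.05  0.01 -0.02] 0.021769483275587927
pred can mid [219.60506745 183.35772207] ring [218.66149357 155.74845072]
0.24 [217.7 129.2] 212 226 109 159
```

>>> drive_tool --angular '[[0,0,0.015],[0,0,0.015],[0,0,0.015],[0,0,0],[0,0,0],[0,0,0],[0,0,0],[0,0,0],[0,0,0],[0,0,0],[0,0,0],[0,0,0],[0,0,0],[0,0,0],[0,0,0],[0,0,0],[0,0,0],[0,0,0],[0,0,0],[0,0,0]]' --delta_pos '[[-0.2,-0.04,0],[-0.4,-0.08,0],[-0.6,-0.12,0],[-0.8,-0.16,0],[-1,-0.2,0],[-1.2,-0.24,0],[-1.4,-0.28,0],[-1.4,-0.28,0],[-1.4,-0.28,0],[-1.4,-0.28,0],[-1.4,-0.28,0],[-1.4,-0.28,0],[-1.4,-0.28,0],[-1.4,-0.28,0],[-1.4,-0.28,0],[-1.4,-0.28,0],[-1.4,-0.28,0],[-1.4,-0.28,0],[-1.4,-0.28,0],[-1.4,-0.28,0]]' --gripper '[1.5,1.5,1.5,1.5,1.5,1.5,1.5,1.5,1.5,1.5,1.5,1.5,1.5,1.5,1.5,1.5,1.5,1.5,1.5,1.5]'

```text
time_s: 18.15
tool_pos: [0.4891, -0.1073, 0.3976]
tool_rot: [180.0, -0.0, 90.0]
force: [-0.1, -0.1, -6.1]
grip_width: 0.0217
grasp_force: 45.0
```

>>> drive_tool --angular '[[0,0,0],[0,0,0],[0,0,0],[0,0,0],[0,0,0],[0,0,0],[0,0,0],[0,0,0],[0,0,0],[0,0,0],[0,0,0],[0,0,0],[0,0,0],[0,0,0],[0,0,0]]' --delta_pos '[[-1.4,-0.28,0],[-1.4,-0.28,0],[-1.4,-0.28,0],[-1.4,-0.28,0],[-1.4,-0.28,0],[-1.4,-0.28,0],[-1.3,-0.26,0],[-1.2,-0.24,0],[-1,-0.2,0],[-0.8,-0.16,0],[-0.6,-0.12,0],[-0.4,-0.08,0],[-0.3,-0.06,0],[-0.1,0,0],[0,0,0]]' --gripper '[1.5,1.5,1.5,1.5,1.5,1.5,1.5,1.5,1.5,1.5,1.5,1.5,1.5,1.5,1.5]'

```text
time_s: 19.65
tool_pos: [0.4615, -0.2469, 0.3975]
tool_rot: [180.0, -0.0, 90.0]
force: [0.0, 0.3, -6.5]
grip_width: 0.0215
grasp_force: 45.0
```

>>> drive_tool --angular '[[0,0,0],[0,0,0],[0,0,0],[0,0,0],[0,0,0],[0,0,0],[0,0,0],[0,0,0],[0,0,0],[0,0,0],[0,0,0],[0,0,0],[0,0,0],[0,0,0]]' --delta_pos '[[0,0,0.4],[0,0,0.8],[0,0,0.9],[0,0,0.9],[0,0,0.9],[0,0,0.9],[0,0,0.9],[0,0,0.9],[0,0,0.7],[0,0,0.5],[0,0,0.2],[0,0,0],[0,0,0],[0,0,0]]' --gripper '[1.5,1.5,1.5,1.5,1.5,1.5,1.5,1.5,1.5,1.5,1.5,1.5,1.5,1.5]'

```text
time_s: 21.05
tool_pos: [0.4616, -0.2472, 0.318]
tool_rot: [180.0, 0.0, 90.0]
force: [0.7, -0.4, -6.4]
grip_width: 0.0215
grasp_force: 45.0
```

```bash
python3 e.py; python3 - <<'E'
from h import *
S=eyes.read_camera('side');save(S,'p6.png',(250,130,400,290),3.6)
E
```

```text
[ 0.4616 -0.2471  0.3179] [-1.5 -0.3 -6.7] [-0.12  0.06 -0.03] 0.021940310415480536
[ 0.4616 -0.2471  0.3178] [-0.9  0.8 -6.9] [-0.01  0.04 -0.01] 0.021471634229672555
[ 0.4615 -0.2471  0.3178] [-0.3  0.1 -5.2] [-0.06  0.03 -0.03] 0.02164647237750153
[ 0.4615 -0.2471  0.3177] [-0.2 -0.6 -6.4] [-0.05  0.06  0.04] 0.02185306844282462
[ 0.4615 -0.2471  0.3177] [-0.1  0.4 -6.2] [-0.07  0.03 -0.05] 0.021528601417439088
[ 0.4615 -0.2471  0.3176] [-0.6  0.  -6.2] [-0.09  0.07 -0.02] 0.021849483637352975
[ 0.4614 -0.2471  0.3176] [-1.  -0.9 -6.6] [-0.05  0.05  0.  ] 0.021622867534826236
[ 0.4614 -0.247   0.3176] [ 0.2 -0.3 -6.7] [-0.09  0.04 -0.04] 0.02150897788074875
[ 0.4614 -0.2471  0.3176] [ 1.  -0.1 -6.3] [-0.05  0.04  0.04] 0.021660022690448946
[ 0.4614 -0.247   0.3175] [ 0.2  0.5 -6.3] [-0.11  0.09  0.01] 0.02156983240938041
pred can mid [286.62665889 276.71419396] ring [289.42805756 247.22729711]
0.66 [285.7 274.6] 275 298 246 295
0.63 [254.5 198.9] 246 263 188 213
```

View pics/p6.png

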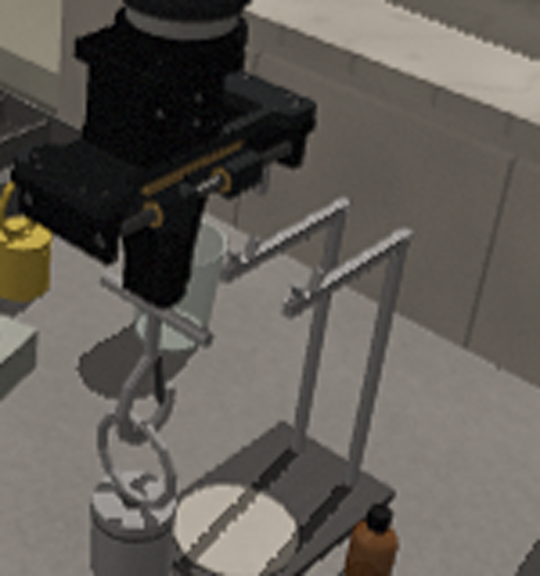

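The can hangs level in the closed hook, in front of the prongs. The bar's path towards the stand is clear. I'll advance 11.8 cm along +x, above the notch lips.

>>> drive_tool --angular '[[0,0,0],[0,0,0],[0,0,0],[0,0,0],[0,0,0],[0,0,0],[0,0,0],[0,0,0],[0,0,0],[0,0,0],[0,0,0],[0,0,0],[0,0,0],[0,0,0],[0,0,0],[0,0,0],[0,0,0],[0,0,0],[0,0,0],[0,0,0]]' --delta_pos '[[0,0.2,0],[0,0.4,0],[0,0.6,0],[0,0.8,0],[0,1,0],[0,1,0],[0,1,0],[0,1,0],[0,1,0],[0,1,0],[0,1,0],[0,0.9,0],[0,0.7,0],[0,0.5,0],[0,0.4,0],[0,0.2,0],[0,0.1,0],[0,0,0],[0,0,0],[0,0,0]]' --gripper '[1.5,1.5,1.5,1.5,1.5,1.5,1.5,1.5,1.5,1.5,1.5,1.5,1.5,1.5,1.5,1.5,1.5,1.5,1.5,1.5]'

```text
time_s: 23.7
tool_pos: [0.5792, -0.2471, 0.3177]
tool_rot: [180.0, -0.0, 90.0]
force: [-0.8, 0.4, -6.5]
grip_width: 0.0218
grasp_force: 45.0
```

>>> drive_tool --angular '[[0,0,0],[0,0,0],[0,0,0],[0,0,0],[0,0,0],[0,0,0],[0,0,0]]' --delta_pos '[[0,0,0.4],[0,0,0.4],[0,0,0.4],[0,0,0.3],[0,0,0.2],[0,0,0],[0,0,0]]' --gripper '[1.5,1.5,1.5,1.5,1.5,1.5,1.5]'

```text
time_s: 24.4
tool_pos: [0.5794, -0.2471, 0.3006]
tool_rot: [180.0, -0.0, 90.0]
force: [-0.6, -0.3, -6.4]
grip_width: 0.022
grasp_force: 45.0
```

```bash
python3 e.py
```

```text
[ 0.5795 -0.2472  0.3007] [-0.8 -0.3 -6.2] [-0.06  0.    0.  ] 0.021867236707162327
[ 0.5795 -0.2471  0.3008] [-0.3  0.6 -7. ] [-0.02  0.02  0.  ] 0.021851386651330088
[ 0.5795 -0.2471  0.3007] [-0.3  0.3 -6.5] [-0.06  0.01  0.01] 0.02172730359088926
[ 0.5795 -0.2471  0.3008] [ 0.8  0.2 -7.1] [-0.04  0.03  0.02] 0.02168372906468784
[ 0.5795 -0.2471  0.3007] [-0.4  0.5 -6.2] [-0.09  0.02 -0.01] 0.021415966872849506
[ 0.5795 -0.2471  0.3007] [ 0.3 -0.8 -7. ] [-0.09  0.04 -0.02] 0.02195761194021186
[ 0.5794 -0.2471  0.3007] [ 0.2 -0.8 -6.3] [-0.05  0.03  0.04] 0.021324897834008132
[ 0.5795 -0.2471  0.3006] [ 0.8  0.4 -6.7] [-0.07  0.07  0.02] 0.021523059012915915
[ 0.5794 -0.2471  0.3006] [-0.3  0.6 -5.8] [-0.09  0.04  0.05] 0.021581219657722944
[ 0.5794 -0.247   0.3006] [ 0.1  0.  -6.7] [-0.06  0.04  0.01] 0.021484611660379637
pred can mid [315.12366567 260.81964293] ring [319.25944286 232.85985762]
0.87 [254.1 197.5] 247 263 177 213
0.61 [315.7 257.1] 304 327 230 277
```

Nothing has touched yet and the bar is about 4 mm above its seat. I'll seat it gently and watch the load.

>>> drive_tool --angular '[[0,0,0],[0,0,0],[0,0,0],[0,0,0],[0,0,0]]' --delta_pos '[[0,0,0.15],[0,0,0.15],[0,0,0.1],[0,0,0],[0,0,0]]' --gripper '[1.5,1.5,1.5,1.5,1.5]'

```text
time_s: 25.5
tool_pos: [0.5797, -0.247, 0.2969]
tool_rot: [180.0, 0.0, 90.0]
force: [-0.6, -0.2, -3.4]
grip_width: 0.0216
grasp_force: 45.0
```

```bash
python3 e.py
```

```text
[ 0.5797 -0.247   0.2969] [ 0.1 -0.2 -3.8] [-0.04 -0.09  0.04] 0.02205026325762962
[ 0.5797 -0.2471  0.2968] [ 1.5  0.3 -3.8] [-0.06 -0.18  0.07] 0.02192727992374885
[ 0.5797 -0.247   0.2969] [ 0.6  0.3 -4.3] [-0.01 -0.13  0.03] 0.02168913669195601
[ 0.5797 -0.247   0.2968] [ 1.   0.7 -3.3] [-0.05 -0.18  0.05] 0.021655875195667258
[ 0.5797 -0.247   0.2968] [ 1.1  0.4 -3.7] [-0.07 -0.16  0.03] 0.021383558740316014
[ 0.5797 -0.247   0.2968] [ 1.8  0.8 -3. ] [-0.04 -0.15  0.03] 0.021738810280885548
[ 0.5796 -0.2471  0.2968] [ 1.4  0.6 -2.7] [ 0.03 -0.18  0.03] 0.02158988697512288
[ 0.5797 -0.247   0.2968] [ 1.3  0.3 -2.8] [ 0.   -0.16  0.05] 0.02164400788338986
[ 0.5797 -0.2471  0.2968] [ 0.4  0.4 -3.4] [ 0.02 -0.25  0.1 ] 0.02202845570109971
[ 0.5797 -0.247   0.2968] [ 0.8 -0.  -3.5] [-0.03 -0.23  0.02] 0.021210237110452095
pred can mid [315.02538604 261.77194035] ring [319.14654363 233.92673714]
0.73 [314.9 258.7] 304 327 232 278
0.61 [255.6 200.7] 248 263 177 213
```

The stand has taken about half the load, so the bar is in the notches. I'll go 1 mm lower, open, wait, and withdraw upward.

>>> drive_tool --angular '[[0,0,0],[0,0,0],[0,0,0],[0,0,0],[0,0,0],[0,0,0],[0,0,0],[0,0,0],[0,0,0]]' --delta_pos '[[0,0,0.1],[0,0,0],[0,0,0],[0,0,0],[0,0,0],[0,0,0],[0,0,0],[0,0,0],[0,0,0]]' --gripper '[1.5,1.5,2.4,2.8,3.5,4.5,5.5,6,6]' --squeeze 10

```text
time_s: 27.0
tool_pos: [0.5794, -0.2471, 0.2955]
tool_rot: [180.0, -0.0, 90.0]
force: [-0.4, -0.2, -0.2]
grip_width: 0.0566
grasp_force: 0.0
```

>>> drive_tool --angular '[[0,0,0],[0,0,0],[0,0,0],[0,0,0],[0,0,0],[0,0,0],[0,0,0],[0,0,0]]' --delta_pos '[[0,0,-0.5],[0,0,-1],[0,0,-1.5],[0,0,-2],[0,0,-2],[0,0,-2],[0,0,-2],[0,0,0]]' --gripper '[6,6,6,6,6,6,6,6]'

```text
time_s: 27.8
tool_pos: [0.5802, -0.2481, 0.4098]
tool_rot: [179.7, 0.1, 90.0]
force: [-1.3, -0.2, -0.1]
grip_width: 0.0598
grasp_force: 0.0
```

```bash
python3 - <<'E'
from h import *
o=telemetry.get_obs();print(np.round(o['tool_pos'],4),np.round(o['force'],1),o['time_s'])
b=np.array([.5797,-.247,.265])
for i in range(6):
    S=eyes.read_camera('side')
    g=cv2.cvtColor(S['pixels'],cv2.COLOR_RGB2GRAY).astype(float)
    if i: print('diff',np.abs(g-g0)[225:285,295:335].mean(),np.abs(g-g0)[300:370,100:180].mean())
    g0=g
    for n in ('can','lifter'):
      for d in models.cut_out(S,n)[:2]:
        ys,xs=np.nonzero(d['pixels'])
        if xs.min()>280: print(n,round(d['p'],2),np.round(d['centre'],1),xs.min(),xs.max(),ys.min(),ys.max())
print('pred',[(np.round(proj(S,b+np.array(q)/1e3)).tolist()) for q in ((0,45,0),(0,-45,0),(0,0,56),(0,0,-97),(0,0,-230))])
save(S,'f.png')
E
```

```text
[ 0.5802 -0.2481  0.4098] [-1.3 -0.2 -0.1] 27.8
can 0.79 [317.3 259.2] 304 328 232 278
lifter 0.71 [324.4 200.3] 311 337 183 239
diff 0.7620833333333333 0.7116071428571429
can 0.79 [313.5 257.7] 304 328 232 278
lifter 0.87 [323.5 202.2] 309 339 183 239
diff 0.7475 0.705
can 0.67 [313.7 256.6] 304 328 232 278
lifter 0.56 [325.7 204.7] 312 339 182 238
diff 0.7754166666666666 0.7073214285714285
lifter 0.58 [325.4 203.5] 314 338 184 239
diff 0.7666666666666667 0.7016071428571429
can 0.62 [315.9 258.8] 304 328 234 278
lifter 0.72 [324.1 206.1] 311 338 183 239
diff 0.77375 0.7021428571428572
can 0.96 [314.1 258.1] 304 327 233 278
lifter 0.58 [323.8 203.2] 310 339 183 239
pred [[310.0, 196.0], [338.0, 212.0], [326.0, 185.0], [319.0, 234.0], [314.0, 270.0]]
```

The lifter sits in the image exactly where it was at the start, and the can hangs still: picture differences are at noise level. I'll hand it in.

```bash
python3 -c "
from cell import env
print(env.sign_off())"
```

```text
the job is handed in; nothing more can be done
None
```

The job is handed in: the can hangs still in the hook, the cross-bar is back in both notches, and the gripper is clear. The gate looked shut when I last checked it, just before the lift. The sign-off returned no verdict.

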